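# Fit the adapter sleeve on the vacuum port

### The job

Pick up the blue adapter sleeve and push it, flared end down, over the spigot of the blue-collared vacuum port until it sits fully home on the blue collar, then let go. Guide it on while holding it rather than dropping it, and leave the orange sleeve standing where it is.

Things in the scene. Friction and masses are not known exactly. Their poses are not given: they have to be found in the camera images.
- sleeve_blue: Loose blue rigid plastic tube standing upright on the worktop, open at both ends, 80 mm tall, about 60 g. Outside diameter 40 mm, bore 30 mm; the lowest 11 mm flares out to 45 mm outside and 35 mm inside. Origin at the centre of the lower, flared end; z runs up along the tube's axis.
- sleeve_orange: Loose orange tube of the same shape and size as the blue one, also standing upright; origin and axes as for the blue one. It is not needed and must stay where it stands.
- port_blue: Vacuum port with a blue collar, fixed to the worktop: aluminium block 64 x 64 x 30 mm, on it a round blue collar 50 mm in diameter whose flat top is 38 mm above the worktop, and from the collar's middle a vertical steel spigot 24 mm in diameter whose tip is 83 mm above the worktop; its top 13 mm taper to 12 mm at the tip. A thin outlet nozzle sticks out of one side of the block by 27 mm. Origin on the worktop under the centre of the spigot, z up, x towards the outlet nozzle.
- port_orange: Identical fixed vacuum port with an orange collar, origin and axes as for the blue one. It stays bare. (Round the work: a tall freezer stands to the left of the worktop, at y above about 0.45 and x above about 0.4, up beyond the arm's height; bottles up to 180 mm tall and two balances stand behind, at x above 0.6.)
Not all that is in view belongs to the job. Several things look just like the sleeve_blue: the one meant starts farthest to the robot's left.

How it is judged:
By the outcome, as a careful person would: the job done as asked, in the order asked, and still so for the second after the job is handed in, with the robot touching nothing.
It also fails if it takes over 42 s, if anything falls off the work surface, if the arm or the gripper's body presses on something with over 40 N, if the wrist force passes 120 N, or if a joint passes its speed limit or range.

### The arm

A 6-joint arm with a two-finger parallel gripper is mounted at the origin on a cart in front of the work surface, level with it; the furniture and walls round the work are solid. World frame = base frame: x ahead of the robot, y to its left, z up, the work surface at z = 0. Lengths are in m, angles in degrees, forces in N, time in s.
With the tool pointing down it reaches from about 0.3 to 0.75 m from the base axis. Payload 8.5 kg.
Tool frame: the origin (TCP) lies at the very end of the fingers, on their centre line; the grasp point (between the pads) lies 19 mm behind it; x points along the fingers, y is the direction in which the jaws open and shut, and the axes are right-handed (so a half turn about x gives the same grasp; the last joint's range is limited). The gripper opens to 85 mm and grips with 20 to 120 N. Pads are 22 mm wide; open, the fingers measure 114 mm over their backs; the gripper's body (76 mm by 85 mm) begins 54 mm behind the grasp point. The pads swing forward as they close: fully open they stand 13 mm farther back than shut.
Start: joints at [-81.434, 21.807, 74.336, -0, 83.858, -12.336], TCP at [0.196, -0.514, 0.231] pointing down, gripper open.
Joint ranges: [-178.18, 178.18], [-50.72, 133.34], [12.68, 142.11], [-81.47, 261.47], [9.98, 163.14], [-165.26, 165.26]. Speed limits (degrees/s): [136.94, 136.94, 180, 180, 180, 180].

### API

Orientations are given as a 3x3 rotation matrix whose columns are the frame's x, y, z axes.
In Python, from rig import sensors, cams, env gives the robot as it stands.
- The arm moves only by the shell command python3 -m crank 'ROWS' [FORCE]. ROWS is a JSON object of lists of equal length, an entry for each row: "hand": the closure in counts, from 0 (fully open) to 255 (shut); "translation": the shift along the tool's x, y, z in m, a list of three; "dr": the turn, a rotation vector about the tool's x, y, z in rad, a list of three. A call has 1 to 5 rows; each row is the pose to reach, as a shift and turn from the pose commanded when the call began, along the tool's axes at that moment; what a row does not reach only later rows make up. A row lasts 1/10 s, in which the tool goes at most 50 mm and 8.59 degrees, less where a joint would pass 70% of its speed; a pose out of reach is approached as far as the arm can. A call with a gripper value outside its range is refused whole. The fingers move at their own pace and stop on an object; FORCE is the grip in N (left out, the last holds). Time passes only in rows, so rows that repeat a pose let the fingers close. It gives the time, the measured TCP pose, the force and the opening at its end, in the units of the state.
- sensors.observe(): the state, without advancing time (a new reading comes with each control period).
- cams.get_image(name): name is "scene" or "top" or "wrist"; returns (picture, depth): 400x640x3 uint8, blue, green, red; 400x640 float32, m along the optical axis (not along the pixel's ray), 0 where there is no reading.
- cams.calibration(name): a dict with "vertical_fov" (degrees; the focal length in pixels is half the picture's height over the tangent of half this angle, whatever the lens; pixels are square), "cx", "cy" (the principal point, pixels), "extrinsics" (4x4, takes a point from camera to world coordinates). Camera axes: x right, y down, z forward; pixel columns grow to the right and rows downward; lengths in m; the calibration is good to about 2 mm. The wrist camera is an equidistant fisheye: a pixel r from the principal point sees the ray r / f radians off the axis. A picture is of the moment at which its call begins: read the wrist's pose just before it. calibration takes no time and is no camera call; for the wrist camera it gives the pose at the moment of the call.
- env.close_job(): hands the job in, once; it reports no verdict.
The state is a dict: "time_s": time; "q": joint angles; "qvel": joint speeds; "joint_efforts": joint torques, N m; "position": TCP position; "tool_rot": TCP orientation; "ft_force": force on the tool from outside, world axes, zero at the start; "wrist_torque": the same for the moment, N m; "grip_width": finger opening in m.
Only numpy, scipy, OpenCV 4.12 (cv2) and the standard library are available. Lean on these libraries where they do the work, as an engineer would, in place of code of your own. Each camera call takes 0.05 s, during which the arm holds its last target. There are 200 camera calls.

## Working session

There is one attempt and no reset: what is moved stays moved. The work goes in short steps, Python scripts to look and compute and a shell command to move; the robot and the scene stay as the last step left them, time stands still between calls to the robot, and variables do not carry over. Pictures are saved under pics/ and viewed, about 8 in all and at most 12, crops included, and the job is handed in when it is done.

```bash
mkdir -p pics
python3 - <<'E'
from rig import sensors,cams
import cv2,numpy as np
for n in("scene","top"):
    im,d=cams.get_image(n); cv2.imwrite(f"pics/{n}0.png",im); np.savez(f"{n}0.npz",im=im,d=d)
    print(n,cams.calibration(n))
s=sensors.observe();print(s)
E
```

```text
scene {'vertical_fov': 52.700192613484504, 'cx': 321.3931522907404, 'cy': 200.6985807673555, 'extrinsics': array([[-0.8088839 , -0.44505641,  0.38422862,  0.16179054],
       [-0.58789668,  0.60199441, -0.54035195,  0.43248768],
       [ 0.00918362, -0.66296872, -0.74859077,  0.70838042],
       [ 0.        ,  0.        ,  0.        ,  1.        ]])}
top {'vertical_fov': 50.93716760684007, 'cx': 313.5587169817837, 'cy': 205.6774397687847, 'extrinsics': array([[-0.01991044, -0.99179783,  0.12625628,  0.39729073],
       [-0.99976665,  0.02080875,  0.00579995, -0.04363692],
       [-0.00837961, -0.12611134, -0.9919807 ,  0.88826319],
       [ 0.        ,  0.        ,  0.        ,  1.        ]])}
{'time_s': 0.1, 'q': array([-8.14342259e+01,  2.18373605e+01,  7.43786848e+01,  1.38581730e-03,
        8.38584268e+01, -1.23354525e+01]), 'qvel': array([ 0.08383126, -0.10452063, -0.12168384,  0.04599865, -0.0620517 ,
        0.07433225]), 'joint_efforts': array([ 5.48249198e-03, -4.49215150e+01, -2.31656867e+01, -7.01271370e-05,
        3.56530734e-03,  5.22972982e-06]), 'position': array([ 0.19618428, -0.51354475,  0.23078152]), 'tool_rot': array([[-1.69815671e-04,  3.56755459e-01, -9.34197791e-01],
       [ 1.28886593e-03, -9.34196951e-01, -3.56755373e-01],
       [-9.99999155e-01, -1.26463836e-03, -3.01168675e-04]]), 'ft_force': array([-1.20148401,  0.56486088, -0.49182026]), 'wrist_torque': array([-0.02699643,  0.01069258, -0.02262233]), 'grip_width': 0.0854823685668825}
```

View pics/top0.png

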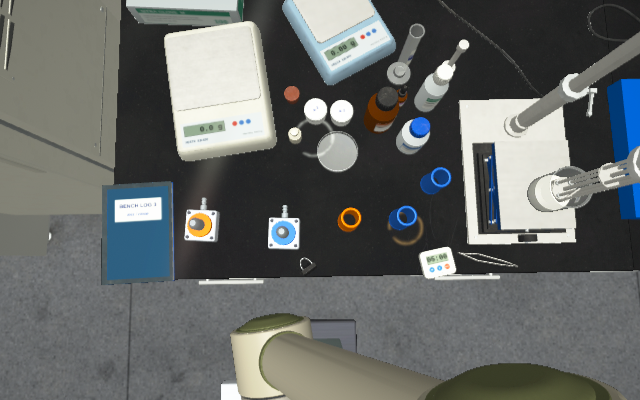

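View pics/scene0.png

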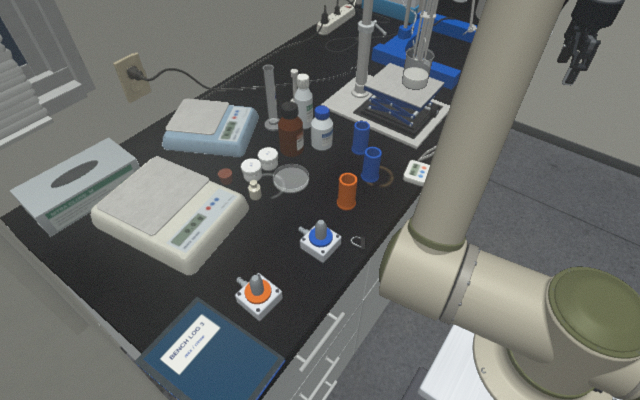

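Top view: the blue sleeves are at (403,217) and (435,180). Other things that could be mistaken for them are the orange sleeve (349,219), the blue-capped bottle (418,128) and the blue port (284,232). Left in the image is +y, so I choose the sleeve at (403,217). Next I'll localise it and check it in a crop.

```bash
cat > h.py <<'E'
import numpy as np,cv2
from scipy.optimize import least_squares
from rig import cams
def cloud(im,d,c):
    f=200/np.tan(np.radians(c["vertical_fov"]/2)); v,u=np.mgrid[:400,:640]
    P=np.stack([(u-c["cx"])/f*d,(v-c["cy"])/f*d,d],-1); T=c["extrinsics"]
    return P@T[:3,:3].T+T[:3,3]
def fitc(xy,r=None):
    g=lambda p:np.hypot(*(xy-p[:2]).T)-(p[2] if r is None else r)
    s=least_squares(g,[*xy.mean(0),r or .02],loss="soft_l1",f_scale=.001); return s.x,np.abs(s.fun).mean()
E
python3 - <<'E'
from h import *
for n,pts in(("top",dict(blueL=(403,217),blueR=(435,180),orange=(349,219),pb=(284,232),po=(201,225))),
             ("scene",dict(blueL=(372,163),blueR=(361,136),orange=(347,190),pb=(320,240),po=(258,290)))):
    z=np.load(n+"0.npz");im,d=z["im"],z["d"];W=cloud(im,d,cams.calibration(n))
    hsv=cv2.cvtColor(im,cv2.COLOR_BGR2HSV)
    print(n,"table z",np.round(np.median(W[235:250,200:260,2] if n=="top" else W[250:280,330:345,2]),4))
    for k,(u,v) in pts.items():
        w=W[v-32:v+33,u-32:u+33].reshape(-1,3);h=hsv[v-32:v+33,u-32:u+33].reshape(-1,3)
        c=(h[:,1]>120)&((h[:,0]>95)&(h[:,0]<125) if "b" in k and k!="orange" and k!="po" else (h[:,0]<22))
        if k[0]=="p":
            m=c&(abs(w[:,2]-.038)<.006); 
            t=(w[:,2]>.05)&(w[:,2]<.1)
            print(k,"collar",w[m].mean(0).round(4),(w[m].min(0)+w[m].max(0))[:2]/2,np.ptp(w[m],0)[:2],"spig",w[t].mean(0).round(4),w[t].max(0)[2])
        else:
            m=c&(w[:,2]>.074)&(w[:,2]<.09); print(k,m.sum(),fitc(w[m][:,:2]), "zmax",w[c][:,2].max())
            m=c&(w[:,2]>.02)&(w[:,2]<.09); print("   all",m.sum(),fitc(w[m][:,:2],.02))
im=np.load("scene0.npz")["im"];im2=np.load("top0.npz")["im"]
cv2.imwrite("pics/crop.png",np.hstack([cv2.resize(im[110:220,310:410],(400,440)),cv2.resize(im2[160:270,340:440],(400,440))]))
E
```

```text
top table z 0.0001
blueL 164 (array([ 0.47782782, -0.21699603,  0.01742447]), np.float64(0.001679420750061138)) zmax 0.8882631946947998
   all 420 (array([ 0.4788165 , -0.21745574,  0.02      ]), np.float64(0.011809267397420347))
blueR 212 (array([ 0.54393286, -0.23773341,  0.0542036 ]), np.float64(0.009429833852056965)) zmax 0.8882631946947998
   all 529 (array([ 0.5494445 , -0.28495425,  0.02      ]), np.float64(0.01155003747914875))
orange 148 (array([ 0.47634347, -0.10952548,  0.0174076 ]), np.float64(0.0012799705984016033)) zmax 0.8882631946947998
   all 251 (array([ 0.47545573, -0.10900633,  0.02      ]), np.float64(0.0027553784352010824))
pb collar [0.4508 0.0232 0.038 ] [0.45207458 0.02349354] [0.04673819 0.04683067] spig [0.4514 0.0236 0.0767] 0.0849997411671024
po collar [0.4699 0.1912 0.0379] [0.47180902 0.19509166] [0.04690903 0.04841161] spig [0.4712 0.192  0.0737] 0.0852507913421866
scene table z -0.0004
blueL 119 (array([ 0.47723859, -0.21494386,  0.0175727 ]), np.float64(0.00466711043150371)) zmax 0.7083804158045444
   all 685 (array([ 0.48233029, -0.21737767,  0.02      ]), np.float64(0.025062774402373308))
blueR 210 (array([ 0.45147095, -0.31553475,  0.10552515]), np.float64(0.010702168401138041)) zmax 0.7083804158045444
   all 743 (array([ 0.5243393 , -0.25701753,  0.02      ]), np.float64(0.03217066111368704))
orange 124 (array([ 0.47535322, -0.1065085 ,  0.01750627]), np.float64(0.0012752919172146888)) zmax 0.08222507521886302
   all 493 (array([ 0.47625084, -0.10806149,  0.02      ]), np.float64(0.0019364705259340205))
pb collar [0.4478 0.0329 0.0377] [0.4511441  0.02594516] [0.04713786 0.05100755] spig [0.4483 0.0316 0.0702] 0.0858078063229265
po collar [0.4658 0.2023 0.0376] [0.47007703 0.19837113] [0.04796129 0.04838005] spig [0.4669 0.201  0.0707] 0.08486920472494897
```

View pics/crop.png

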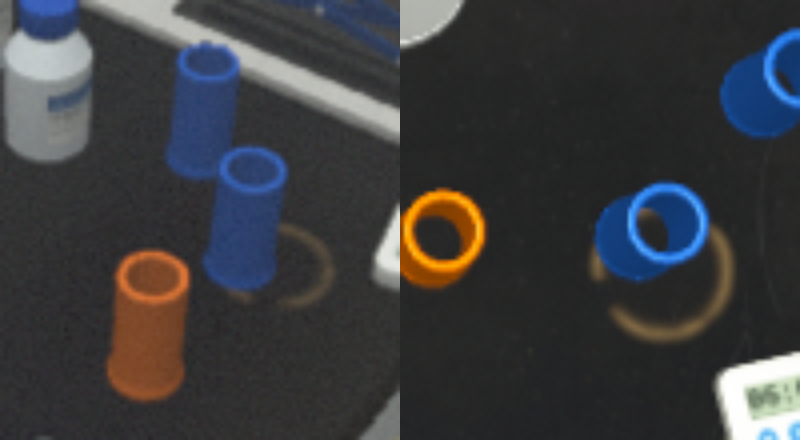

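The crop shows both blue sleeves upright. The nearer one, with the coffee ring behind it, is the one with larger y, at (0.478,-0.216). The port is at about (0.451,0.024). Before moving I'll check for tall obstacles on the way.

```bash
cat >> h.py <<'E'
def rel(p,yaw=0):
    "tool-axes shift and turn from the present pose to TCP p, pointing down, jaw axis at yaw deg"
    from rig import sensors
    from scipy.spatial.transform import Rotation as Ro
    s=sensors.observe(); R=s["tool_rot"]; a=np.radians(yaw)
    G=np.array([[0,np.cos(a),np.sin(a)],[0,np.sin(a),-np.cos(a)],[-1,0,0]])
    G[:,2]=np.cross(G[:,0],G[:,1])
    print("shift",(R.T@(np.array(p)-s["position"])).round(4),"dr",Ro.from_matrix(R.T@G).as_rotvec().round(4),"at",s["position"].round(4),"F",s["ft_force"].round(1))
E
python3 - <<'E'
from h import *
for n in("top","scene"):
    z=np.load(n+"0.npz");W=cloud(z["im"],z["d"],cams.calibration(n));m=(z["d"]>0)&(W[...,2]>.1)&(W[...,2]<.6)&(W[...,0]>.15)&(W[...,0]<.6)&(W[...,1]<.3)
    p=W[m]; q,c=np.unique((p//.05).astype(int)[:,:2],axis=0,return_counts=True)
    print(n,[(round(a[0]*.05,2),round(a[1]*.05,2),int(k)) for a,k in zip(q,c) if k>5])
rel([.3,-.25,.23],0)
E
```

```text
top [(np.float64(0.15), np.float64(0.0), 271), (np.float64(0.15), np.float64(0.05), 329), (np.float64(0.2), np.float64(-0.05), 284), (np.float64(0.2), np.float64(0.0), 601), (np.float64(0.2), np.float64(0.05), 784), (np.float64(0.2), np.float64(0.1), 17), (np.float64(0.25), np.float64(-0.15), 866), (np.float64(0.25), np.float64(-0.1), 2862), (np.float64(0.25), np.float64(-0.05), 2502), (np.float64(0.25), np.float64(0.0), 1375), (np.float64(0.25), np.float64(0.05), 857), (np.float64(0.25), np.float64(0.1), 48), (np.float64(0.3), np.float64(-0.15), 518), (np.float64(0.3), np.float64(0.0), 119), (np.float64(0.4), np.float64(-0.55), 17), (np.float64(0.4), np.float64(-0.5), 101), (np.float64(0.4), np.float64(-0.45), 147), (np.float64(0.4), np.float64(-0.4), 59), (np.float64(0.45), np.float64(-0.55), 96), (np.float64(0.45), np.float64(-0.5), 872), (np.float64(0.45), np.float64(-0.45), 1767), (np.float64(0.45), np.float64(-0.4), 462), (np.float64(0.5), np.float64(-0.5), 934), (np.float64(0.5), np.float64(-0.45), 1680), (np.float64(0.5), np.float64(-0.4), 453), (np.float64(0.55), np.float64(
[... 1195 characters left out ...]
 np.float64(-0.4), 40), (np.float64(0.45), np.float64(-0.8), 18), (np.float64(0.45), np.float64(-0.75), 103), (np.float64(0.45), np.float64(-0.55), 28), (np.float64(0.45), np.float64(-0.5), 369), (np.float64(0.45), np.float64(-0.45), 818), (np.float64(0.45), np.float64(-0.4), 230), (np.float64(0.5), np.float64(-0.5), 393), (np.float64(0.5), np.float64(-0.45), 634), (np.float64(0.5), np.float64(-0.4), 259), (np.float64(0.55), np.float64(-0.55), 21), (np.float64(0.55), np.float64(-0.5), 177), (np.float64(0.55), np.float64(-0.45), 202), (np.float64(0.55), np.float64(-0.4), 221)]
shift [ 0.0011 -0.2092 -0.191 ] dr [-1.206e+00 -1.000e-03  9.000e-04] at [ 0.1962 -0.5135  0.2308] F [-1.2  0.6 -0.5]
```

```bash
python3 -m crank '{"hand":[0,0,0,0,0],"translation":[[0,-0.209,-0.191],[0,-0.209,-0.191],[0,-0.209,-0.191],[0,-0.209,-0.191],[0,-0.209,-0.191]],"dr":[[-1.2,0,0],[-1.2,0,0],[-1.2,0,0],[-1.2,0,0],[-1.2,0,0]]}' 40; python3 -c "
from h import *
rel([.3,-.25,.23],0);rel([.478,-.216,.2],0)"
```

```text
time_s: 0.6
position: [0.2881, -0.2792, 0.2311]
tool_rot: [[-0.0, 0.9, -0.435], [0.0, -0.435, -0.9], [-1.0, -0.0, -0.0]]
ft_force: [1.0, 0.2, 0.1]
grip_width: 0.0857
shift [ 0.0011 -0.002  -0.0315] dr [-4.505e-01 -4.000e-04  2.000e-04] at [ 0.2881 -0.2792  0.2311] F [1.  0.2 0.1]
shift [ 0.0311  0.1434 -0.1396] dr [-4.505e-01 -4.000e-04  2.000e-04] at [ 0.2881 -0.2792  0.2311] F [1.  0.2 0.1]
```

```bash
python3 -m crank '{"hand":[0,0,0,0,0],"translation":[[0.031,0.143,-0.140],[0.031,0.143,-0.140],[0.031,0.143,-0.140],[0.031,0.143,-0.140],[0.031,0.143,-0.140]],"dr":[[-0.45,0,0],[-0.45,0,0],[-0.45,0,0],[-0.45,0,0],[-0.45,0,0]]}'; python3 -m crank '{"hand":[0,0],"translation":[[0,0,0],[0,0,0]],"dr":[[0,0,0],[0,0,0]]}';  python3 - <<'E'
from h import *
rel([.478,-.216,.13],0)
c=cams.calibration("wrist");im,d=cams.get_image("wrist");np.savez("w1.npz",im=im,d=d,T=c["extrinsics"]);cv2.imwrite("pics/w1.png",im)
print(c)
E
```

```text
time_s: 1.1
position: [0.4813, -0.2162, 0.1985]
tool_rot: [[-0.001, 1.0, -0.001], [0.002, -0.001, -1.0], [-1.0, -0.001, -0.002]]
ft_force: [-0.7, -0.8, -0.0]
grip_width: 0.0857
time_s: 1.3
position: [0.4772, -0.2188, 0.2003]
tool_rot: [[-0.001, 1.0, -0.007], [0.0, -0.007, -1.0], [-1.0, -0.001, -0.0]]
ft_force: [-0.9, -0.7, 0.3]
grip_width: 0.0856
shift [ 0.0703  0.0008 -0.0028] dr [-0.0067 -0.0001  0.0006] at [ 0.4772 -0.2188  0.2003] F [-0.9 -0.7  0.3]
{'vertical_fov': 65.70646984690485, 'cx': 322.706860093994, 'cy': 200.57142012282998, 'extrinsics': array([[ 9.99979579e-01, -6.18769358e-03, -1.59811199e-03,
         4.76887607e-01],
       [-6.38982627e-03, -9.63850313e-01, -2.66367687e-01,
        -1.52047348e-01],
       [ 1.07860886e-04,  2.66372459e-01, -9.63870168e-01,
         3.43010582e-01],
       [ 0.00000000e+00,  0.00000000e+00,  0.00000000e+00,
         1.00000000e+00]])}
```

View pics/w1.png

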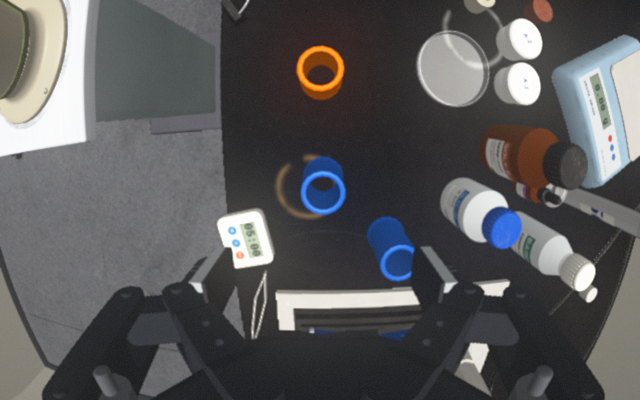

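The wrist view has the target rim at (323,193), the other blue sleeve at (395,262) down and to the right, and the orange one at (321,68). Now I'll refine the sleeve position by fisheye from the rim.

```bash
cat >> h.py <<'E'
def wcloud(d,c,T):
    f=200/np.tan(np.radians(c["vertical_fov"]/2)); v,u=np.mgrid[:400,:640]
    x,y=u-c["cx"],v-c["cy"]; r=np.hypot(x,y)+1e-9; t=np.tan(r/f)
    P=np.stack([x/r*t*d,y/r*t*d,d],-1); return P@T[:3,:3].T+T[:3,3]
def blob(im,W,box,hue,z):
    u0,u1,v0,v1=box; w=W[v0:v1,u0:u1].reshape(-1,3); h=cv2.cvtColor(im,cv2.COLOR_BGR2HSV)[v0:v1,u0:u1].reshape(-1,3)
    return w[(h[:,1]>110)&(h[:,0]>hue[0])&(h[:,0]<hue[1])&(w[:,2]>z[0])&(w[:,2]<z[1])]
E
python3 - <<'E'
from h import *
q=np.load("w1.npz");im,d=q["im"],q["d"];W=wcloud(d,cams.calibration("wrist"),q["T"])
for n,b,h in(("L",(290,355,150,225),(95,125)),("R",(360,418,205,285),(95,125)),("O",(290,350,35,110),(0,22))):
    p=blob(im,W,b,h,(.075,.09));print(n,len(p),fitc(p[:,:2]),p[:,2].mean())
    p=p if len(p) else p; print("  box",(p.min(0)+p.max(0))/2)
E
```

```text
L 754 (array([ 0.47632669, -0.21698894,  0.01729635]), np.float64(0.0013333372704431232)) 0.07953456053040925
  box [ 0.47595241 -0.21742414  0.0784573 ]
R 480 (array([ 0.5500023 , -0.28661172,  0.01729555]), np.float64(0.001260577522164931)) 0.07931784230623569
  box [ 0.54708712 -0.2874708   0.07892205]
O 792 (array([ 0.47492758, -0.11025462,  0.01718575]), np.float64(0.0013316831877897325)) 0.07959852343939285
  box [ 0.47489017 -0.10984955  0.07862108]
```

```bash
python3 -m crank '{"hand":[0,0,0,0,0],"translation":[[0.03,0,-0.002],[0.07,0,-0.002],[0.11,0,-0.002],[0.145,0,-0.002],[0.165,0,-0.002]],"dr":[[-0.007,0,0],[-0.007,0,0],[-0.007,0,0],[-0.007,0,0],[-0.007,0,0]]}' ; python3 -m crank '{"hand":[0,0,0],"translation":[[0,0,0],[0,0,0],[0,0,0]],"dr":[[0,0,0],[0,0,0],[0,0,0]]}'; python3 -c "
from h import *
rel([.477,-.217,.035],0)"
```

```text
time_s: 1.85
position: [0.4762, -0.2168, 0.0335]
tool_rot: [[-0.002, 1.0, -0.001], [0.002, -0.001, -1.0], [-1.0, -0.002, -0.001]]
ft_force: [0.4, -0.9, 0.4]
grip_width: 0.0851
time_s: 2.15
position: [0.4784, -0.2173, 0.037]
tool_rot: [[0.002, 1.0, 0.0], [-0.002, 0.0, -1.0], [-1.0, 0.002, 0.002]]
ft_force: [0.2, -0.9, -0.7]
grip_width: 0.0854
shift [ 0.002  -0.0014 -0.0003] dr [ 0.0003  0.0018 -0.0023] at [ 0.4784 -0.2173  0.037 ] F [ 0.2 -0.9 -0.7]
```

```bash
for i in 1; do python3 -m crank '{"hand":[130,160,200,230,230],"translation":[[0,0,0],[0,0,0],[0,0,0],[0,0,0],[0,0,0]],"dr":[[0,0,0],[0,0,0],[0,0,0],[0,0,0],[0,0,0]]}' 40; python3 -m crank '{"hand":[230,230,230,230,230],"translation":[[0,0,0],[0,0,0],[0,0,0],[0,0,0],[0,0,0]],"dr":[[0,0,0],[0,0,0],[0,0,0],[0,0,0],[0,0,0]]}' 40; done
```

```text
time_s: 2.65
position: [0.4782, -0.2166, 0.0359]
tool_rot: [[0.001, 1.0, 0.001], [-0.001, 0.001, -1.0], [-1.0, 0.001, 0.001]]
ft_force: [-1.4, 1.0, 6.0]
grip_width: 0.0394
time_s: 3.15
position: [0.4781, -0.2166, 0.0359]
tool_rot: [[0.001, 1.0, 0.001], [-0.001, 0.001, -1.0], [-1.0, 0.001, 0.001]]
ft_force: [-1.6, 0.9, 6.4]
grip_width: 0.0396
```

```bash
python3 -m crank '{"hand":[230,230,230,230,230],"translation":[[-0.02,0,0],[-0.05,0,0],[-0.09,0,0],[-0.12,0,0],[-0.13,0,0]],"dr":[[0,0,0],[0,0,0],[0,0,0],[0,0,0],[0,0,0]]}' ; python3 -m crank '{"hand":[230,230,230,230,230],"translation":[[0,0,-0.02],[0,-0.005,-0.06],[0,-0.01,-0.10],[0,-0.015,-0.14],[0,-0.02,-0.16]],"dr":[[0,0,0],[0,0,0],[0,0,0],[0,0,0],[0,0,0]]}';python3 -m crank '{"hand":[230,230,230],"translation":[[0,0,0],[0,0,0],[0,0,0]],"dr":[[0,0,0],[0,0,0],[0,0,0]]}';  python3 - <<'E'
from h import *
rel([.452,.023,.16],0)
c=cams.calibration("wrist");im,d=cams.get_image("wrist");np.savez("w2.npz",im=im,d=d,T=c["extrinsics"]);cv2.imwrite("pics/w2.png",im)
E
```

```text
time_s: 3.65
position: [0.4788, -0.217, 0.1681]
tool_rot: [[0.004, 1.0, 0.001], [-0.003, 0.001, -1.0], [-1.0, 0.004, 0.003]]
ft_force: [0.2, -0.2, -1.2]
grip_width: 0.0392
time_s: 4.15
position: [0.4566, -0.0538, 0.1642]
tool_rot: [[-0.002, 1.0, 0.003], [0.001, 0.003, -1.0], [-1.0, -0.002, -0.001]]
ft_force: [0.6, -0.0, -0.2]
grip_width: 0.0389
time_s: 4.45
position: [0.458, -0.0574, 0.1649]
tool_rot: [[-0.0, 1.0, 0.0], [0.0, 0.0, -1.0], [-1.0, -0.0, -0.0]]
ft_force: [-0.4, 0.0, -0.4]
grip_width: 0.0393
shift [ 0.0049 -0.006  -0.0804] dr [ 0.0001 -0.      0.0004] at [ 0.458  -0.0574  0.1649] F [-0.4  0.  -0.4]
```

View pics/w2.png

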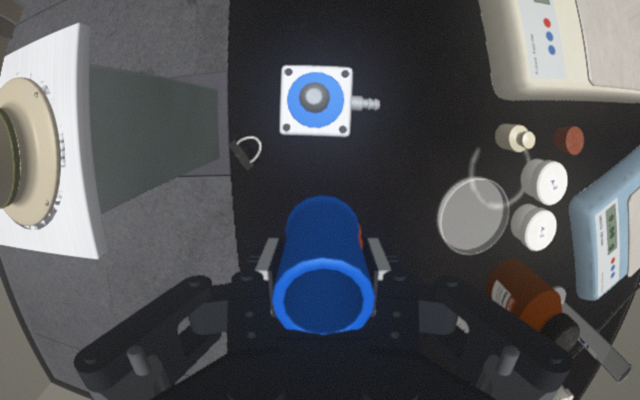

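The sleeve is held upright between the fingers (rim at about (323,297)), and the port collar is at (316,98). Next I'll measure sleeve against port in this one frame.

```bash
cat > m.py <<'E'
from h import *
import sys
q=np.load(sys.argv[1]);im,d=q["im"],q["d"];W=wcloud(d,cams.calibration("wrist"),q["T"])
def cyl(p,r):
    g=lambda a:np.hypot(*(p[:,:2]-a[:2]-(p[:,2:]-p[:,2].mean())*a[2:4]).T)-r
    s=least_squares(g,[p[:,0].mean(),p[:,1].mean()-.01,0,0],loss="soft_l1",f_scale=.001);return s.x.round(4),p[:,2].mean().round(4),len(p),np.abs(s.fun).mean().round(4)
p=blob(im,W,(260,385,180,345),(95,125),(.06,.5))
print("z span",np.percentile(p[:,2],[1,5,50,95,99.5]).round(4))
zt=np.percentile(p[:,2],99); rim=p[p[:,2]>zt-.004]; print("rim",fitc(rim[:,:2]),len(rim))
v,u=np.mgrid[:400,:640]
b=p[(p[:,2]<zt-.006)&(p[:,2]>zt-.066)]
o=b[b[:,1]>np.median(rim[:,1])+.012]; print("body",cyl(o,.02))
c=blob(im,W,(255,385,int(sys.argv[2]),int(sys.argv[3])),(95,125),(.034,.042))
print("collar box",((c.min(0)+c.max(0))/2).round(4),np.ptp(c,0).round(3),len(c))
cc=c[:,:2]; hull=cv2.convexHull(cc.astype(np.float32))[:,0]; print("collar hull fit",fitc(hull))
w=W[int(sys.argv[2]):int(sys.argv[3]),255:385].reshape(-1,3); hs=cv2.cvtColor(im,cv2.COLOR_BGR2HSV)[int(sys.argv[2]):int(sys.argv[3]),255:385].reshape(-1,3)
s=w[(w[:,2]>.045)&(w[:,2]<.09)&(hs[:,1]<100)]
t=s[s[:,2]>.0805]; print("tip",t.mean(0).round(4),len(t),"shaft",cyl(s[s[:,2]<.068],.012) if (s[:,2]<.068).sum()>20 else 0)
E
python3 m.py w2.npz 50 150
```

```text
z span [0.134  0.1387 0.1944 0.2096 0.2444]
rim (array([ 0.45742399, -0.01945052,  0.02881277]), np.float64(0.0006024152042147558)) 243m.py:6: RuntimeWarning: Mean of empty slice.
  s=least_squares(g,[p[:,0].mean(),p[:,1].mean()-.01,0,0],loss="soft_l1",f_scale=.001);return s.x.round(4),p[:,2].mean().round(4),len(p),np.abs(s.fun).mean().round(4)
  ret = ret.dtype.type(ret / rcount)
Traceback (most recent call last):
  File "m.py", line 12, in <module>
    o=b[b[:,1]>np.median(rim[:,1])+.012]; print("body",cyl(o,.02))
                                                       ~~~^^^^^^^
  File "m.py", line 6, in cyl
    s=least_squares(g,[p[:,0].mean(),p[:,1].mean()-.01,0,0],loss="soft_l1",f_scale=.001);return s.x.round(4),p[:,2].mean().round(4),len(p),np.abs(s.fun).mean().round(4)
ValueError: Initial guess is outside of provided bounds
```

```bash
sed -i 's/(95,125),(.06,.5))/(95,125),(.06,.214))/; s/zt=np.percentile(p\[:,2\],99)/zt=np.percentile(p[:,2],97)/' m.py; python3 m.py w2.npz 50 150
python3 - <<'E'
import numpy as np
d=np.load("w2.npz")["d"]; print(d[180:350:8,323].round(3))
E
```

```text
z span [0.134  0.1386 0.1938 0.2094 0.2101]
rim (array([ 0.45741954, -0.05666557,  0.01694315]), np.float64(0.001162822527852614)) 3096
body (array([ 0.4572, -0.0586,  0.0039, -0.0009]), np.float64(0.1793), 942, np.float64(0.0002))
collar box [0.4507 0.0248 0.0385] [0.048 0.047 0.005] 1641
collar hull fit (array([0.45077343, 0.02482503, 0.02389561]), np.float64(0.00017462094524403127))
tip [0.4508 0.0247 0.0827] 297 shaft 0
[0.314 0.315 0.181 0.174 0.159 0.147 0.135 0.128 0.119 0.113 0.108 0.109
 0.164 0.155 0.148 0.14  0.135 0.128 0.122 0.118 0.076 0.074]
```

```bash
python3 -m crank '{"hand":[230,230,230,230,230],"translation":[[0,-0.0025,-0.03],[0,-0.005,-0.06],[0,-0.0065,-0.078],[0,-0.0065,-0.0826],[0.02,-0.0065,-0.0826]],"dr":[[0,0,0],[0,0,0],[0,0,0],[0,0,0],[0,0,0]]}';python3 -m crank '{"hand":[230,230,230],"translation":[[0.01,0,0],[0.01,0,0],[0.01,0,0]],"dr":[[0,0,0],[0,0,0],[0,0,0]]}';  python3 - <<'E'
from h import *
rel([.4515,.0255,.09],0)
c=cams.calibration("wrist");im,d=cams.get_image("wrist");np.savez("w3.npz",im=im,d=d,T=c["extrinsics"]);
t,_=cams.get_image("top");s,d=cams.get_image("scene");np.savez("s3.npz",im=s,d=d)
cv2.imwrite("pics/w3.png",np.hstack([cv2.resize(s[130:290,240:400],(400,400)),im[150:350,220:420].repeat(2,0).repeat(2,1)]))
W=wcloud(np.load("w3.npz")["d"],cams.calibration("wrist"),c["extrinsics"])
p=blob(im,W,(260,385,180,345),(95,125),(.165,.19));print(fitc(p[p[:,2]>np.percentile(p[:,2],97)-.004][:,:2]),np.percentile(p[:,2],97))
E
```

```text
time_s: 5.0
position: [0.4528, 0.0256, 0.1466]
tool_rot: [[0.005, 1.0, 0.001], [-0.001, 0.001, -1.0], [-1.0, 0.005, 0.001]]
ft_force: [0.2, -0.2, -1.7]
grip_width: 0.0395
time_s: 5.3
position: [0.4515, 0.0254, 0.1355]
tool_rot: [[-0.0, 1.0, 0.0], [-0.0, 0.0, -1.0], [-1.0, -0.0, 0.0]]
ft_force: [-0.1, 0.8, -0.3]
grip_width: 0.0391
shift [ 0.0455 -0.     -0.0001] dr [0.     0.0001 0.0001] at [0.4515 0.0254 0.1355] F [-0.1  0.8 -0.3]
(array([0.45093252, 0.02608836, 0.01693348]), np.float64(0.0011670172238077852)) 0.18044842225545016
```

View pics/w3.png

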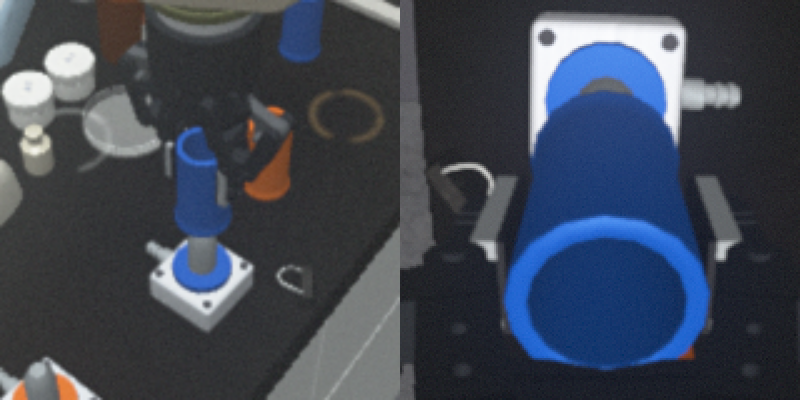

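The sleeve hangs concentric above the spigot: in the left crop the spigot stands at (203,255) under the flare. Descending in checked steps.

```bash
python3 -m crank '{"hand":[230,230,230,230,230],"translation":[[0.006,0,0],[0.012,0,0],[0.018,0,0],[0.024,0,0],[0.028,0,0]],"dr":[[0,0,0],[0,0,0],[0,0,0],[0,0,0],[0,0,0]]}';python3 -m crank '{"hand":[230,230,230],"translation":[[0,0,0],[0,0,0],[0,0,0]],"dr":[[0,0,0],[0,0,0],[0,0,0]]}'
```

```text
time_s: 5.95
position: [0.451, 0.0261, 0.1066]
tool_rot: [[-0.001, 1.0, 0.001], [0.0, 0.001, -1.0], [-1.0, -0.001, -0.0]]
ft_force: [0.3, -0.1, -1.3]
grip_width: 0.0396
time_s: 6.25
position: [0.4514, 0.0261, 0.1075]
tool_rot: [[0.0, 1.0, 0.001], [-0.0, 0.001, -1.0], [-1.0, 0.0, 0.0]]
ft_force: [0.1, 0.5, -0.9]
grip_width: 0.0391
```

```bash
python3 -m crank '{"hand":[230,230,230,230,230],"translation":[[0.004,0,0],[0.008,0,0],[0.012,0,0],[0.016,0,0],[0.016,0,0]],"dr":[[0,0,0],[0,0,0],[0,0,0],[0,0,0],[0,0,0]]}';python3 -m crank '{"hand":[230,230,230,230,230],"translation":[[0.004,0,0],[0.008,0,0],[0.012,0,0],[0.014,0,0],[0.014,0,0]],"dr":[[0,0,0],[0,0,0],[0,0,0],[0,0,0],[0,0,0]]}'
python3 - <<'E'
from h import *
rel([.4515,.0255,.074],0)
c=cams.calibration("wrist");im,d=cams.get_image("wrist");W=wcloud(d,c,c["extrinsics"])
p=blob(im,W,(260,385,180,345),(95,125),(.10,.16));print(np.percentile(p[:,2],[90,95,97,99]))
E
```

```text
time_s: 6.75
position: [0.4509, 0.0261, 0.0907]
tool_rot: [[-0.001, 1.0, 0.001], [0.0, 0.001, -1.0], [-1.0, -0.001, -0.0]]
ft_force: [0.2, 0.3, -0.9]
grip_width: 0.0391
time_s: 7.25
position: [0.4511, 0.0261, 0.077]
tool_rot: [[-0.001, 1.0, 0.001], [0.0, 0.001, -1.0], [-1.0, -0.001, -0.0]]
ft_force: [-0.6, 0.4, -1.0]
grip_width: 0.0392
shift [0.003  0.0004 0.0006] dr [ 0.001  -0.0001  0.0006] at [0.4511 0.0261 0.077 ] F [-0.6  0.4 -1. ]
[0.12160139 0.12200051 0.12246205 0.15174567]
```

```bash
python3 -m crank '{"hand":[230,230,230,230],"translation":[[0.001,0,0],[0.0015,0,0],[0.002,0,0],[0.002,0,0]],"dr":[[0,0,0],[0,0,0],[0,0,0],[0,0,0]]}';python3 -m crank '{"hand":[230,230,230],"translation":[[0.0005,0,0],[0.001,0,0],[0.001,0,0]],"dr":[[0,0,0],[0,0,0],[0,0,0]]}'
```

```text
time_s: 7.7
position: [0.4512, 0.0261, 0.0753]
tool_rot: [[-0.0, 1.0, 0.001], [0.0, 0.001, -1.0], [-1.0, -0.0, -0.0]]
ft_force: [-0.5, 0.7, -1.1]
grip_width: 0.0392
time_s: 8.0
position: [0.4512, 0.0261, 0.0743]
tool_rot: [[-0.0, 1.0, 0.001], [0.0, 0.001, -1.0], [-1.0, -0.0, -0.0]]
ft_force: [0.2, -0.0, -0.3]
grip_width: 0.0396
```

```bash
python3 -m crank '{"hand":[230,230,230],"translation":[[0.0005,0,0],[0.0005,0,0],[0.0005,0,0]],"dr":[[0,0,0],[0,0,0],[0,0,0]]}'
```

```text
time_s: 8.3
position: [0.4513, 0.0261, 0.0739]
tool_rot: [[0.0, 1.0, 0.001], [-0.0, 0.001, -1.0], [-1.0, 0.0, 0.0]]
ft_force: [-0.8, -0.8, 1.9]
grip_width: 0.0392
```

Possible first contact (about 2 N). Pressing a little more to confirm.

```bash
python3 -m crank '{"hand":[230,230,230],"translation":[[0.0005,0,0],[0.0005,0,0],[0.0005,0,0]],"dr":[[0,0,0],[0,0,0],[0,0,0]]}';python3 -m crank '{"hand":[230,230,230],"translation":[[0.0005,0,0],[0.0005,0,0],[0.0005,0,0]],"dr":[[0,0,0],[0,0,0],[0,0,0]]}'
python3 - <<'E'
from h import *
im,d=cams.get_image("scene");np.savez("s4.npz",im=im,d=d)
cv2.imwrite("pics/s4.png",cv2.resize(im[150:270,270:390],(600,600),interpolation=cv2.INTER_CUBIC))
E
```

```text
time_s: 8.6
position: [0.4513, 0.0261, 0.0739]
tool_rot: [[0.001, 1.0, 0.001], [-0.0, 0.001, -1.0], [-1.0, 0.001, 0.0]]
ft_force: [-1.8, -0.2, 8.3]
grip_width: 0.0394
time_s: 8.9
position: [0.4513, 0.0261, 0.0738]
tool_rot: [[0.001, 1.0, 0.001], [-0.0, 0.001, -1.0], [-1.0, 0.001, 0.0]]
ft_force: [-4.6, 1.0, 14.5]
grip_width: 0.0394
```

View pics/s4.png

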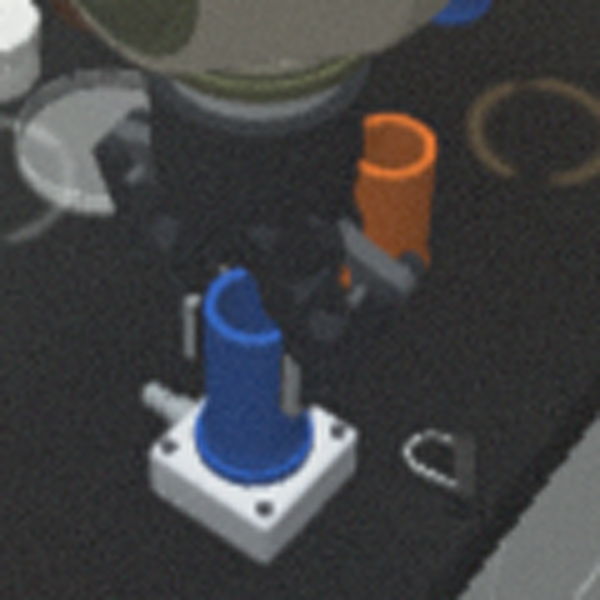

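The flare covers the collar with no gap and there's a firm 14.5 N contact at the expected height. Now I'll relax the press, open and retreat.

```bash
Z='[0,0,0]'; python3 -m crank '{"hand":[230,200,150,100,50],"translation":[[-0.001,0,0],[-0.001,0,0],[-0.001,0,0],[-0.001,0,0],[-0.001,0,0]],"dr":[[0,0,0],[0,0,0],[0,0,0],[0,0,0],[0,0,0]]}';python3 -m crank '{"hand":[0,0,0,0,0],"translation":[[0,0,0],[0,0,0],[0,0,0],[0,0,0],[0,0,0]],"dr":[[0,0,0],[0,0,0],[0,0,0],[0,0,0],[0,0,0]]}';python3 -m crank '{"hand":[0,0,0,0,0],"translation":[[-0.01,0,0],[-0.03,0,0],[-0.06,0,0],[-0.1,0,0],[-0.14,0,0]],"dr":[[0,0,0],[0,0,0],[0,0,0],[0,0,0],[0,0,0]]}';python3 -m crank '{"hand":[0,0,0],"translation":[[0,0,0],[0,0,0],[0,0,0]],"dr":[[0,0,0],[0,0,0],[0,0,0]]}'
python3 - <<'E'
from h import *
c=cams.calibration("wrist");im,d=cams.get_image("wrist");W=wcloud(d,c,c["extrinsics"]);s,_=cams.get_image("scene")
p=blob(im,W,(230,420,60,345),(95,125),(.10,.13));zt=np.percentile(p[:,2],97);print(zt,np.median(p[p[:,2]>.115][:,2]),fitc(p[p[:,2]>zt-.005][:,:2]))
cv2.imwrite("pics/end.png",np.hstack([s[100:350,180:420].repeat(1,0),im[:250]]))
E
```

```text
time_s: 9.45
position: [0.4512, 0.0261, 0.0736]
tool_rot: [[-0.0, 1.0, 0.001], [0.0, 0.001, -1.0], [-1.0, -0.0, -0.0]]
ft_force: [-1.1, 0.8, -1.1]
grip_width: 0.0647
time_s: 9.95
position: [0.4512, 0.0261, 0.0738]
tool_rot: [[0.0, 1.0, 0.001], [-0.0, 0.001, -1.0], [-1.0, 0.0, 0.0]]
ft_force: [0.6, 0.5, 0.7]
grip_width: 0.0855
time_s: 10.45
position: [0.4508, 0.0262, 0.216]
tool_rot: [[-0.0, 1.0, 0.001], [0.0, 0.001, -1.0], [-1.0, -0.0, -0.0]]
ft_force: [0.9, 0.1, 0.5]
grip_width: 0.0856
time_s: 10.75
position: [0.4506, 0.0262, 0.213]
tool_rot: [[-0.002, 1.0, 0.001], [0.0, 0.001, -1.0], [-1.0, -0.002, -0.0]]
ft_force: [0.6, -0.8, -0.9]
grip_width: 0.0853
0.11904555160175545 0.117785307578976 (array([0.45016306, 0.02579857, 0.01724394]), np.float64(0.0012665161028220118))
```

View pics/end.png

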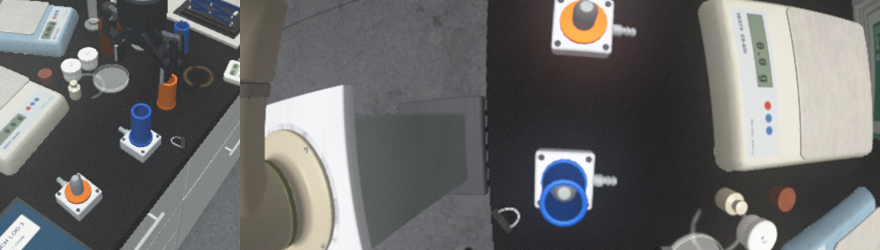

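The blue sleeve sits upright on the blue port (scene crop (140,125)) with its rim at z ≈ 0.118, which matches 38 + 80 mm. The orange sleeve is still standing at (168,90), the orange port is bare, and the gripper is clear.

```bash
python3 -c "
from rig import env
print(env.close_job())"
```

```text
the job is handed in; nothing more can be done
None
```

I picked up the left-most blue sleeve and guided it, flared end down, over the blue port's spigot. I pressed it onto the collar, let go, retreated about 14 cm and handed the job in at about 11 s.

- **Seating:** while I pressed, the sleeve stopped at the expected height with about 14.5 N on the wrist. After release, its rim measured about 0.118 m high (38 + 80 mm expected). It was centred within about 1 mm of the port position I had measured.
- **Surroundings:** the last pictures showed the sleeve upright, the orange sleeve still standing, the orange port bare and the gripper clear. I checked the orange sleeve only by eye and did not re-measure its position.
- **Disagreements:** the top and scene cameras differed by about 2–3 mm at first, so I aligned with the wrist camera. No check failed.

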